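Free the sample carousel: neutral the drive lever, then hold the index plunger out

TASK

A colleague is about to turn the loaded sample carousel round by hand. First stand the drive lever upright at its white neutral mark and leave it there, so that the drive cannot carry the disc away; then take the orange knob of the index plunger, pull it fully up against its spring so that the pin is clear of its bush, and finish still holding it there. Do not turn the carousel yourself, and leave the other things on the desk alone.

Things in the scene. Friction and masses are not known exactly. Their poses are not given: they have to be found in the camera images.
- carousel_base: White cast base of the sample carousel, fixed; its place and yaw vary. Origin on the desk under the disc's axis; x points away from the plunger bracket, y away from the drive box, z up. Round base radius 118 mm, 30 high. Dark plunger bracket at x -148 to -82, y -18 to 18, top z 92. White drive box with the lever at x -90 to 30, y -208 to -122, top z 55.
- drive_lever (a joint): Lever angle (rad): 0 = upright at the white neutral mark in the middle of the dark quadrant; positive leans to the base's -x (green mark 0.75, forward), negative to +x (yellow mark -0.75, reverse); stops at +-0.95. Starts at 0.4 to 0.85. Stiff hinge (friction 0.18 N m, about 2 N at the ball), no spring: stays where it is left.
- lever_pivot (a point): Hinge axis of the lever, fixed on the base at x -30, y -165, z 62 mm; the axis is parallel to the base's y. Two dark quadrant cheeks of radius 34 mm round this axis stand 8.5 to 14.5 mm either side of the lever.
- lever_knob (a point): Centre of the black ball (diameter 26 mm) at the top of the lever, 85 mm from the pivot on a steel rod of diameter 8 mm.
- index_plunger (a joint): Travel of the index plunger (m): 0 = pin seated in its bush, grows as it is pulled straight up; stop at 0.015. A spring pulls it home with 6 N when seated and 12 N when fully up; let go, it snaps down.
- plunger_knob (a point): Middle of the orange mushroom knob's rim (diameter 28 mm, from 7 mm below to 6 mm above this point), 122 mm above the desk when seated, at base x -100, y 0. Its top is 12 mm above the point; neck (diameter 19) 7 to 16 below; the bracket's steel sleeve (diameter 17) ends 18 below it when seated. Nothing else stands within 25 mm of the rim at its height.
- pin_tip (a point): Lower end of the plunger's 7 mm steel pin, 73 mm below plunger_knob.
- seat_hole (a point): Mouth of the brass bush (hole 10 mm, bush 18 mm across) in which the pin sits, on the disc at z 58 mm; the seated pin reaches 9 mm into it.
- carousel (a joint): Turn of the aluminium disc (radius 115 mm, top z 46, twelve brass bushes at radius 100) with its upper tube plate (radius 70, top z 95), hub knob (to z 122) and tubes (on radius 53, to z 150) about the vertical (rad); 0 at the start. The seated pin locks it but for a little play; with the pin out it turns easily.
- jar_a: Loose specimen jar with a red lid, 44x44x60 mm, left of the carousel; origin under its centre.
- dropper: Loose brown dropper bottle, 33x34x102 mm, left of the carousel; origin under its centre.
- swab_jar: Loose clear jar of swabs, 52x53x79 mm, left of the carousel; origin under its centre.
- medicine_box: Loose white and orange carton, 34x60x98 mm, behind the drive box; origin under its centre.
- petri_dish: Loose shallow dish, 76x76x11 mm, on the log book at the right; origin under its centre.
- slide_box: Loose beige box of slides, 40x82x32 mm, on the log book at the right; origin under its centre.

How it is judged:
On the way, in this order (a step that is already met when the one before it is completed fails the run):
1. the drive lever stands at neutral, let go, with the pin still seated (value of joint drive_lever between -0.1 and 0.1 rad and contact force between the arm and drive_lever below 0.1 N and value of joint index_plunger below 0.003 m), for 0.2 s.
2. the plunger is pulled fully up in the fingers (value of joint index_plunger above 0.0125 m and contact force between the fingers and index_plunger above 2 N), for 0.2 s.
At the end, for the whole second after the job is handed in: The fingers still hold the plunger within 2.5 mm of its upper stop, the pin tip at least 3 mm above the bush; the drive lever stands within 0.1 rad of upright and the disc has not turned by more than 0.1 rad (all of step 2 and z of pin_tip in the frame of seat_hole above 0.003 m and value of joint drive_lever between -0.1 and 0.1 rad and value of joint carousel between -0.1 and 0.1 rad); the arm keeps its last pose, push and grip.
It fails at once if the pin is pulled while the drive lever is not at neutral (value of joint index_plunger above 0.005 m and (value of joint drive_lever above 0.12 rad or value of joint drive_lever below -0.12 rad)).
It fails at once if the loaded disc is turned (value of joint carousel above 0.12 rad or value of joint carousel below -0.12 rad).
It fails at once if another thing on the desk is disturbed (distance of any of jar_a, dropper, swab_jar, medicine_box, petri_dish, slide_box from where it was at the start of the episode above 0.02 m).
It also fails if it takes over 38 s, if anything falls off the work surface, if the arm or the gripper's body presses on something with over 40 N, if the wrist force passes 120 N, or if a joint passes its speed limit or range.

ROBOT

A 6-joint arm with a two-finger parallel gripper is mounted at the origin on a cart in front of the work surface, level with it; the furniture and walls round the work are solid. World frame = base frame: x ahead of the robot, y to its left, z up, the work surface at z = 0. Lengths are in m, angles in rad, forces in N, time in s.
With the tool pointing down it reaches from about 0.4 to 0.825 m from the base axis. Payload 7 kg.
Tool frame: the origin (TCP) lies on the centre line of the jaws, within the pads' length; the fingertips stand 19 mm ahead of it and the grasp point (between the pads) is the TCP; z points along the fingers, y is the line along which they close (so a half turn about z gives the same grasp; the last joint's range is limited). The gripper opens to 88 mm and grips with 3 to 60 N. Pads are 19 mm wide; open, the fingers measure 130 mm over their backs; the gripper's body (78 mm by 193 mm) begins 47 mm behind the grasp point.
Start: joints at [-0.814, 0.359, 0.012, 0, -1.224, -0.288], TCP at [0.305, -0.602, 0.246] pointing down, gripper open.
Joint ranges: [-3.07, 3.07], [-1.43, 2.12], [-1.02, 1.25], [-3.03, 1.67], [-3.05, -0], [-3.03, 3.03]. Speed limits (rad/s): [2.39, 2.39, 3.01, 3.14, 3.14, 3.14].

INTERFACE

Orientations are given as [roll, pitch, yaw] about the fixed x, y, z axes, in that order (R = Rz(yaw) Ry(pitch) Rx(roll)).
In Python, from station import arm, imaging, models gives the robot as it stands.
- The arm moves only by the tool play_rows, never from a script. Its arguments are lists of equal length, an entry for each row: "travel": the shift along the tool's x, y, z in units of 25 mm (1.0 is 25 mm), a list of three; "twist": the turn about the tool's z in units of 0.15 rad (1.0 is 0.15 rad). A call has 1 to 8 rows; each row shifts and turns the commanded pose from where the row before left it, along the tool's axes as they then stand; what a row does not reach is not made up. A row lasts 1/8 s, in which the tool goes at most 62.5 mm and 10.7 degrees, less where a joint would pass 70% of its speed; a pose out of reach is approached as far as the arm can. A call with a number of a shift or a turn outside -1 to 1 is refused whole. A call with a gripper value outside its range is refused whole. "fingers" is the opening, from 0 (shut) to 1 (fully open), set as the call begins (left out, the last holds). The fingers move at their own pace and stop on an object; "newtons" is the grip in N (left out, the last holds). Time passes only in rows, so rows that do not move let the fingers close. It gives the time, the measured TCP pose, the force, the opening and the grip force at its end, in the units of the state.
- arm.get_state(): the state, without advancing time (a new reading comes with each control period).
- imaging.grab_frame(name): name is "side" or "top" or "wrist"; returns a dict with "pixels" (384x512x3 uint8, red, green, blue), "fx", "fy", "cx", "cy" (pixels), "R" (3x3) and "t" (3): a world point X has camera coordinates R X + t; the wrist camera has in their place "T_tool_cam" (4x4, takes a point from camera to tool coordinates, whose origin is the TCP and whose axes are the flange's). Camera axes: x right, y down, z forward; pixel columns grow to the right and rows downward; lengths in m; the calibration is good to about 2 mm. The wrist camera is an equidistant fisheye: a pixel r from the principal point sees the ray r / f radians off the axis. A picture is of the moment at which its call begins: read the wrist's pose just before it. There is no depth.
- arm.job_done(): hands the job in; it is judged then, once.
Trained networks look in the newest picture that a camera, given by its name, has taken for a name from the list of things; names that differ only in an ending like _2 or _b are one class to them, and where a whole thing is asked for, a point or a joint stands for the part that bears it (a point fixed in the world has none). Each returns a list of dicts, best first, with "confidence" (0 to 1); they miss things now and then, are a little off and sometimes report something else, mostly with a low value. They report only what shows in the picture. A call takes as long as a camera call.
- models.boxes_of(name, camera): "extent" ([centre column, centre row, width, height] in pixels, round what is visible of it).
- models.silhouettes(name, camera): "pixels" (384x512 bool, what is visible of it) and "extent" ([centre column, centre row, width, height] in pixels, round what is visible of it).
The state is a dict: "t": time; "q": joint angles; "qd": joint speeds; "joint_efforts": joint torques, N m; "eef_pos": TCP position; "ee_rot": TCP orientation; "force": force on the tool from outside, world axes, zero at the start; "moment": the same for the moment, N m; "width": finger opening in m; "gripper_force": force on a finger pad.
Only numpy, scipy, OpenCV 4.12 (cv2) and the standard library are available. Lean on these libraries where they do the work, as an engineer would, in place of code of your own. Each camera call takes 0.05 s, during which the arm holds its last target. There are 200 camera calls.

## Working session

There is one attempt and no reset: what is moved stays moved. The work goes in short steps, Python scripts to look and compute and a tool call to move; the robot and the scene stay as the last step left them, time stands still between calls to the robot, and variables do not carry over. Pictures are saved under pics/ and viewed, at most 10 in all, crops included, and the job is handed in when it is done.

Besides the shell and the picture viewer there is one more tool, called after "Call:" as name(argument=value, ...) on one line, values as JSON. play_rows: Moves the arm, as the interface text tells. Shifts and turns lie within -1 to 1; 1 stands for 25 mm of shift or 0.15 rad of turn. Its arguments: {"type":"object","properties":{"travel":{"type":"array","items":{"type":"array","items":{"type":"number"}}},"twist":{"type":"array","items":{"type":"number"}},"fingers":{"type":"number"},"newtons":{"type":"number"}},"required":["travel","twist"]}

```bash
mkdir -p pics; ls; cat > h.py <<'E'
import numpy as np, cv2
from station import arm, imaging, models
def grab(n):
    return imaging.grab_frame(n)
def save(f,n):
    cv2.imwrite('pics/'+n+'.png',f['pixels'][:,:,::-1])
def proj(f,X):
    R=np.array(f['R']);t=np.array(f['t']);c=np.atleast_2d(X)@R.T+t
    return np.c_[f['fx']*c[:,0]/c[:,2]+f['cx'],f['fy']*c[:,1]/c[:,2]+f['cy']]
def ray(f,uv):
    R=np.array(f['R']);t=np.array(f['t'])
    d=R.T@np.array([(uv[0]-f['cx'])/f['fx'],(uv[1]-f['cy'])/f['fy'],1]);return -R.T@t,d/np.linalg.norm(d)
def onz(f,uv,z):
    o,d=ray(f,uv);return o+d*(z-o[2])/d[2]
def tri(rs):
    A=0;b=0
    for o,d in rs:
        P=np.eye(3)-np.outer(d,d);A=A+P;b=b+P@o
    X=np.linalg.solve(A,b);return X,[np.linalg.norm((np.eye(3)-np.outer(d,d))@(X-o)) for o,d in rs]
E
python3 - <<'E'
from h import *
F={}
for n in('side','top'):
    f=F[n]=grab(n)
    save(f,n+'0')
    for k in('plunger_knob','lever_knob','drive_lever','carousel_base','index_plunger','carousel','seat_hole'):
        try: print(n,k,[(np.round(b['extent'],1).tolist(),round(b['confidence'],2)) for b in models.boxes_of(k,n)][:3])
        except Exception as e: print(n,k,e)
    o,_=ray(f,(0,0));print(n,'cam at',o.round(3),f['fx'])
import pickle
pickle.dump({n:dict(F[n]) for n in F},open('f0.pkl','wb'))
s=arm.get_state();print(s['t'],s['eef_pos'],s['ee_rot'])
E
```

```text
pics
side plunger_knob []
side lever_knob [([229.6, 195.6, 13.3, 10.5], 0.61), ([221.9, 188.1, 55.1, 39.1], 0.3)]
side drive_lever [([227.8, 194.6, 7.2, 4.9], 0.56)]
side carousel_base [([218.9, 194.1, 63.3, 50.5], 0.62), ([221.6, 191.5, 57.2, 45.4], 0.3)]
side index_plunger [([198.3, 185.1, 4.8, 6.8], 0.42)]
side carousel []
side seat_hole [([221.6, 187.6, 54.9, 39.9], 0.87), ([340.8, 286.3, 31.0, 28.0], 0.38)]
side cam at [-0.062 -1.125  0.625] 398.90094103456397
top plunger_knob [([171.4, 217.6, 13.7, 6.9], 0.59)]
top lever_knob [([219.8, 201.8, 9.3, 18.5], 0.63)]
top drive_lever []
top carousel_base [([187.8, 200.3, 90.6, 76.0], 0.82), ([118.5, 233.8, 16.9, 16.8], 0.2)]
top index_plunger []
top carousel [([173.0, 193.1, 63.0, 56.8], 0.88), ([245.4, 144.2, 17.2, 18.6], 0.6)]
top seat_hole [([172.8, 195.1, 63.8, 62.4], 0.95)]
top cam at [ 0.364 -0.037  1.386] 378.49124276196295
0.8 [ 0.30496097 -0.60214752  0.24560328] [-3.14152626e+00  1.82667405e-05 -2.67273746e+00]
```

```bash
python3 - <<'E'
import cv2,numpy as np
a=cv2.imread('pics/side0.png');b=cv2.imread('pics/top0.png')
A=cv2.resize(a[155:235,175:275],(800,600)[:0] or (750,600),interpolation=cv2.INTER_CUBIC)
B=cv2.resize(b[150:255,120:260],(800,600),interpolation=cv2.INTER_CUBIC)
cv2.imwrite('pics/s1.png',A);cv2.imwrite('pics/t1.png',B)
E
```

```text
(no output)
```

View pics/s1.png

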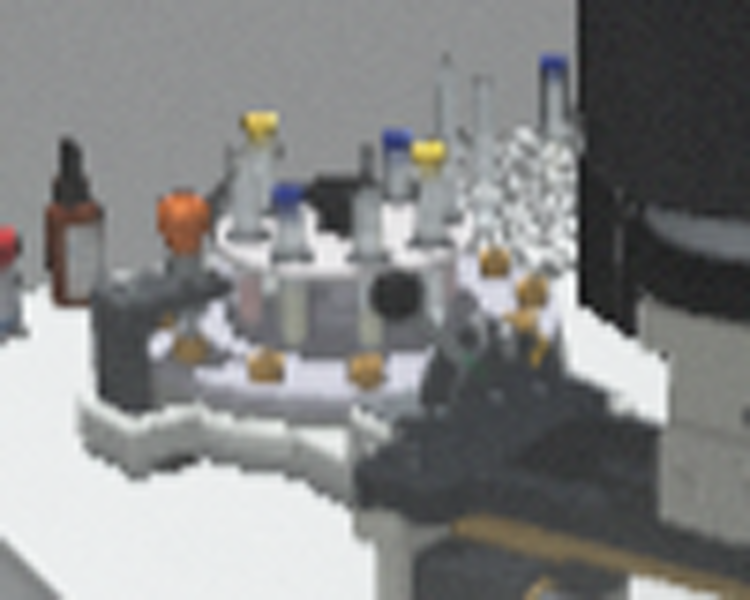

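View pics/t1.png

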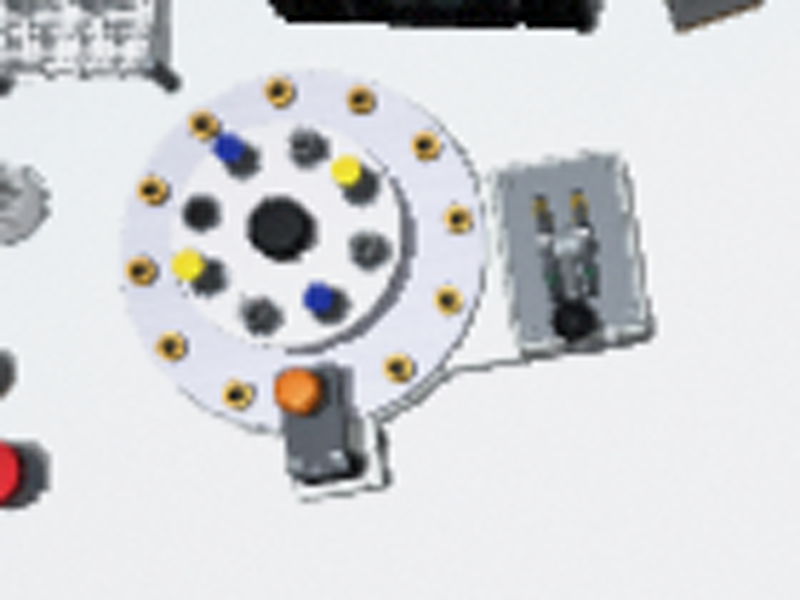

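View pics/top0.png

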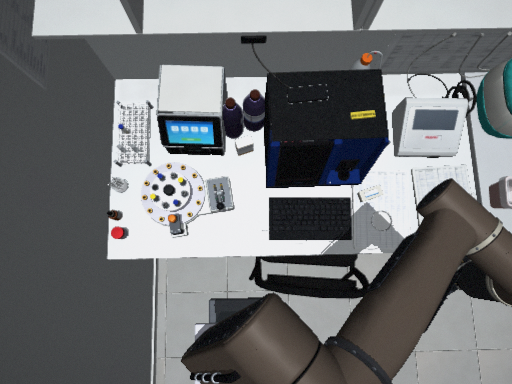

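```bash
cat > fit.py <<'E'
from h import *
import pickle
from scipy.optimize import least_squares
F=pickle.load(open('f0.pkl','rb'))
s=.175
def T(x,y): return ((x+.5)*.175-.5+120,(y+.5)*.175-.5+150)
def S(x,y): return ((x+.5)/7.5-.5+175,(y+.5)/7.5-.5+155)
a=np.array
def ball(l): return a([-.03-.085*np.sin(l),-.165,.062+.085*np.cos(l)])
obs=[('top',T(297,390),a([-.1,0,.130])),('top',T(282,228),a([0,0,.120])),('top',T(574,320),None),
 ('side',S(184,218),a([-.1,0,.124])),('side',S(397,294),None),
 ('top',T(515,352),a([-.09,-.122,.055])),('top',T(649,338),a([-.09,-.208,.055])),('top',T(622,155),a([.03,-.208,.055])),('top',T(495,170),a([.03,-.122,.055]))]
def W(p,X):
    c,s=np.cos(p[2]),np.sin(p[2]);return a([p[0]+c*X[0]-s*X[1],p[1]+s*X[0]+c*X[1],X[2]])
def res(p): return np.concatenate([proj(F[n],W(p,ball(p[3]) if X is None else X))[0]-uv for n,uv,X in obs])
if __name__=='__main__':
    X,e=tri([ray(F['top'],T(297,390)),ray(F['side'],S(184,218))]);print('knob tri',X.round(4),e)
    X,e=tri([ray(F['top'],T(574,320)),ray(F['side'],S(397,294))]);print('ball tri',X.round(4),e)
    c=onz(F['top'],T(282,228),.12);k=onz(F['top'],T(297,390),.13);print('hub',c,'knob',k)
    d=c-k
    r=least_squares(res,[c[0],c[1],np.arctan2(d[1],d[0]),.6],loss='soft_l1')
    print(r.x.round(4));print(res(r.x).reshape(-1,2).round(2))
    print('knob',W(r.x,a([-.1,0,.122])),'ball',W(r.x,ball(r.x[3])),'upright',W(r.x,ball(0)), 'pivot',W(r.x,a([-.03,-.165,.062])))
E
python3 fit.py
```

```text
knob tri [0.5103 0.2187 0.122 ] [np.float64(0.000987999909444061), np.float64(0.000987999909443951)]
ball tri [0.5473 0.056  0.1256] [np.float64(0.0008393228895394049), np.float64(0.0008393228895393345)]
hub [0.60650462 0.22982236 0.12      ] knob [0.50842701 0.21748698 0.13      ]
[0.6081 0.2303 0.127  0.6823]
[[-0.04 -0.14]
 [-0.13 -0.45]
 [ 0.06  0.04]
 [-0.5  -0.33]
 [-0.56 -0.52]
 [ 0.12  0.94]
 [ 0.75 -0.2 ]
 [ 0.75 -0.88]
 [-0.74 -0.03]]
knob [0.50888643 0.21762031 0.122     ] ball [0.54605503 0.05602644 0.12797312] upright [0.59921962 0.06281426 0.147     ] pivot [0.59921962 0.06281426 0.062     ]
```

```bash
python3 - <<'E'
from h import *
import pickle
F=pickle.load(open('f0.pkl','rb'));f=F['top']
print(f['cx'],f['cy'],np.array(f['R']).round(3).tolist())
for n,uv in dict(blackbox_BL=(266,186),BR=(384,186),blackbox_topfront=(268,102),analy_botR=(224,154),analy_botL=(160,150),analy_topedge=(223,118),med=(245,144),brownbottle=(233,118)).items(): print(n,onz(f,uv,0).round(3),onz(f,uv,.2).round(3))
E
```

```text
251.29841461525552 190.69460274854754 [[-0.023, -1.0, 0.006], [-0.983, 0.022, -0.181], [0.181, -0.01, -0.983]]
blackbox_BL [ 0.635 -0.106  0.   ] [ 0.596 -0.096  0.2  ]
BR [ 0.625 -0.548  0.   ] [ 0.587 -0.474  0.2  ]
blackbox_topfront [ 0.968 -0.124  0.   ] [ 0.88  -0.112  0.2  ]
analy_botR [0.762 0.049 0.   ] [0.704 0.037 0.2  ]
analy_botL [0.783 0.291 0.   ] [0.722 0.244 0.2  ]
analy_topedge [0.906 0.051 0.   ] [0.827 0.039 0.2  ]
med [ 0.799 -0.031  0.   ] [ 0.737 -0.032  0.2  ]
brownbottle [0.905 0.013 0.   ] [0.827 0.006 0.2  ]
```

View pics/side0.png

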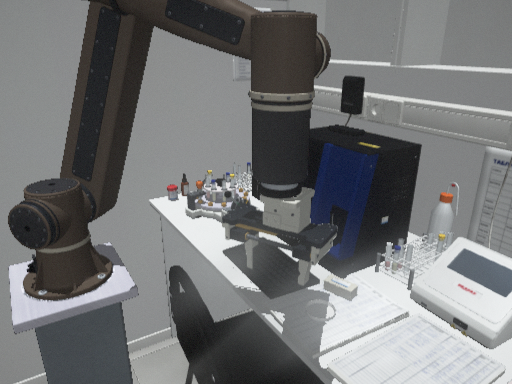

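Call:
play_rows(travel=[[0, 0, 0], [0, 0, 0], [0, 0, 0], [0, 0, 0], [0, 0, 0], [0, 0, 0], [0, 0, 0], [0, 0, 0]], twist=[-1, -1, -1, -1, -1, -1, -1, -1], fingers=0.7, newtons=10)

```text
t: 1.8
eef_pos: [0.305, -0.6022, 0.2456]
ee_rot: [-3.142, -0.0, -1.468]
force: [-0.2, -0.4, -0.0]
width: 0.0616
gripper_force: 0.0
```

```bash
cat > go.py <<'E'
import sys
from h import *
from scipy.spatial.transform import Rotation as Ro
s=arm.get_state();p=np.array(s['eef_pos']);R=Ro.from_euler('xyz',s['ee_rot']).as_matrix()
x=np.array(eval(sys.argv[1]));ang=float(sys.argv[2])
print('t',s['t'],'pos',p.round(4),'rpy',np.round(s['ee_rot'],3),'w',round(s['width'],4),'gf',round(s['gripper_force'],1),'F',np.round(s['force'],1),'q',np.round(s['q'],2))
cur=np.arctan2(R[1,1],R[0,1]);d=(ang-cur+np.pi/2)%np.pi-np.pi/2
print('units',((R.T@(x-p))/.025).round(2),'twist units',round(-d/.15,2))
E
python3 go.py "[.546,.056,.24]" .127
```

```text
t 1.8 pos [ 0.305  -0.6022  0.2456] rpy [-3.142 -0.    -1.468] w 0.0616 gf 0.0 F [-0.2 -0.4 -0. ] q [-0.81  0.36  0.01  0.   -1.22  0.92]
units [-25.2  -12.3    0.22] twist units -0.16
```

Call:
play_rows(travel=[[-1, -0.25, 0], [-1, -0.25, 0], [-1, -0.25, 0], [-1, -0.25, 0], [-1, -0.25, 0], [-1, -0.25, 0], [-1, -0.25, 0], [-1, -0.25, 0]], twist=[-0.16, 0, 0, 0, 0, 0, 0, 0])

```text
t: 2.8
eef_pos: [0.3309, -0.3968, 0.2457]
ee_rot: [-3.141, -0.0, -1.449]
force: [0.5, -0.2, -0.0]
width: 0.0611
gripper_force: 0.0
```

Call:
play_rows(travel=[[-1, -0.4, 0], [-1, -0.4, 0], [-1, -0.4, 0], [-1, -0.4, 0], [-1, -0.4, 0], [-1, -0.4, 0], [-1, -0.4, 0], [-1, -0.4, 0]], twist=[0, 0, 0, 0, 0, 0, 0, 0])

```text
t: 3.8
eef_pos: [0.3861, -0.1886, 0.2458]
ee_rot: [-3.141, -0.0, -1.449]
force: [0.1, 0.9, -0.5]
width: 0.0617
gripper_force: 0.0
```

Call:
play_rows(travel=[[-1, -0.8, 0], [-1, -0.8, 0], [-1, -0.8, 0], [-1, -0.8, 0], [-1, -0.8, 0], [-1, -0.8, 0], [-1, -0.8, 0], [-1, -0.8, 0]], twist=[0, 0, 0, 0, 0, 0, 0, 0])

```text
t: 4.8
eef_pos: [0.5209, 0.0296, 0.2458]
ee_rot: [-3.141, 0.0, -1.449]
force: [0.4, 0.6, 0.7]
width: 0.0613
gripper_force: 0.0
```

```bash
python3 go.py "[.546,.056,.128]" .127
```

```text
t 4.8 pos [0.5209 0.0296 0.2458] rpy [-3.141  0.    -1.449] w 0.0613 gf 0.0 F [0.4 0.6 0.7] q [ 0.43  0.11 -0.32  0.   -1.14 -0.31]
units [-0.93 -1.12  4.71] twist units -0.03
```

Call:
play_rows(travel=[[-0.5, -0.6, 0], [-0.43, -0.52, 0.5], [0, 0, 0.5], [0, 0, 0], [0, 0, 0]], twist=[0, 0, 0, 0, 0])

```text
t: 5.42
eef_pos: [0.5451, 0.0545, 0.2207]
ee_rot: [3.141, -0.0, -1.449]
force: [-0.1, 0.1, 0.1]
width: 0.061
gripper_force: 0.0
```

```bash
cat >> h.py <<'E'
from scipy.spatial.transform import Rotation as Ro
def wrist():
    s=arm.get_state();f=imaging.grab_frame('wrist')
    M=np.eye(4);M[:3,:3]=Ro.from_euler('xyz',s['ee_rot']).as_matrix();M[:3,3]=s['eef_pos']
    return f,M@np.array(f['T_tool_cam'])
def wproj(f,M,X):
    c=(np.linalg.inv(M)@np.append(X,1))[:3];th=np.arctan2(np.hypot(c[0],c[1]),c[2]);ph=np.arctan2(c[1],c[0])
    return np.array([f['cx']+f['fx']*th*np.cos(ph),f['cy']+f['fy']*th*np.sin(ph)])
def wray(f,M,uv):
    a,b=(uv[0]-f['cx'])/f['fx'],(uv[1]-f['cy'])/f['fy'];th=np.hypot(a,b)
    d=np.array([a*np.sin(th)/th,b*np.sin(th)/th,np.cos(th)]);return M[:3,3],M[:3,:3]@d
def wonz(f,M,uv,z):
    o,d=wray(f,M,uv);return o+d*(z-o[2])/d[2]
E
python3 go.py "[.546,.056,.128]" .127
python3 - <<'E'
from h import *
f,M=wrist();im=f['pixels'][:,:,::-1].copy()
print('pred ball',wproj(f,M,[.546,.056,.128]),'pred knob',wproj(f,M,[.510,.218,.122]))
for k in ('lever_knob','plunger_knob'):
    for b in models.boxes_of(k,'wrist')[:2]: print(k,np.round(b['extent'],1),b['confidence'],wonz(f,M,b['extent'][:2],.127).round(4))
cv2.imwrite('pics/w1.png',cv2.resize(im,None,fx=1.5,fy=1.5))
E
```

```text
t 5.425 pos [0.5451 0.0545 0.2207] rpy [ 3.141 -0.    -1.449] w 0.061 gf 0.0 F [-0.1  0.1  0.1] q [ 0.46  0.17 -0.31  0.   -1.1  -0.34]
units [-0.06 -0.04  3.71] twist units -0.04
pred ball [252.25129947 201.4763996 ] pred knob [267.42183893 342.07708606]
lever_knob [228.5 203.9  75.6  30.7] 0.92 [0.5652 0.0608 0.127 ]
```

View pics/w1.png

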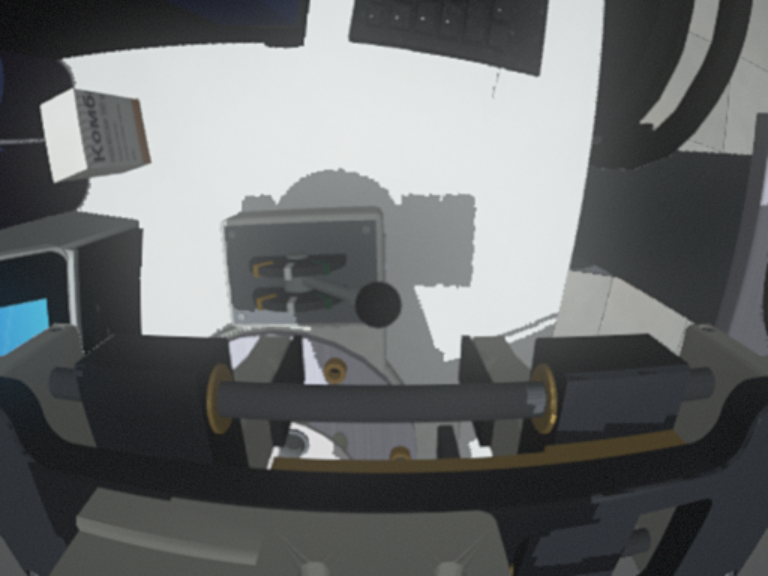

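The picture shows the black ball at about (252, 203), against a prediction of (252, 201), so the fit holds. The medicine box is at upper left, clear of the path.

Call:
play_rows(travel=[[-0.06, -0.04, 0.7], [0, 0, 0.8], [0, 0, 0.8], [0, 0, 0.8], [0, 0, 0.5], [0, 0, 0], [0, 0, 0]], twist=[0, 0, 0, 0, 0, 0, 0])

```text
t: 6.45
eef_pos: [0.5467, 0.0568, 0.1314]
ee_rot: [-3.14, 0.0, -1.449]
force: [-0.7, -0.2, -0.2]
width: 0.0613
gripper_force: 0.0
```

Call:
play_rows(travel=[[0, 0, 0], [0, 0, 0], [0, 0, 0], [0, 0, 0]], twist=[0, 0, 0, 0], fingers=0, newtons=6)

```text
t: 6.95
eef_pos: [0.547, 0.0569, 0.131]
ee_rot: [-3.14, 0.0, -1.448]
force: [-0.3, 0.3, 1.5]
width: 0.0279
gripper_force: 5.7
```

```bash
python3 go.py "[.5992,.0628,.147]" .127
```

```text
t 6.95 pos [0.547  0.0569 0.131 ] rpy [-3.14   0.    -1.448] w 0.0279 gf 5.7 F [-0.3  0.3  1.5] q [ 0.46  0.26 -0.42  0.   -0.89 -0.34]
units [ 0.02 -2.1  -0.64] twist units -0.03
```

Call:
play_rows(travel=[[0, -0.45, -0.27], [0, -0.47, -0.2], [0, -0.49, -0.13], [0, -0.34, -0.05], [0, -0.35, -0.02], [0, 0, 0], [0, 0, 0]], twist=[0, 0, 0, 0, 0, 0, 0])

```text
t: 7.82
eef_pos: [0.5989, 0.063, 0.1473]
ee_rot: [-3.14, -0.0, -1.449]
force: [0.5, -2.0, 0.3]
width: 0.0248
gripper_force: 6.0
```

```bash
python3 go.py "[.5992,.0628,.147]" .127
```

```text
t 7.825 pos [0.5989 0.063  0.1473] rpy [-3.14  -0.    -1.449] w 0.0248 gf 6.0 F [ 0.5 -2.   0.3] q [ 0.43  0.32 -0.29  0.   -0.96 -0.31]
units [ 0.01 -0.01  0.01] twist units -0.03
```

Call:
play_rows(travel=[[0, 0, 0], [0, 0, 0], [0, 0, 0], [0, 0, -0.5], [0, 0, -1], [0, 0, -1], [0, 0, -0.5], [0, 0, 0]], twist=[0, 0, 0, 0, 0, 0, 0, 0], fingers=0.7)

```text
t: 8.82
eef_pos: [0.5987, 0.0633, 0.2234]
ee_rot: [-3.139, 0.001, -1.449]
force: [1.0, -0.5, -0.0]
width: 0.0614
gripper_force: 0.0
```

```bash
python3 go.py "[.510,.218,.23]" 1.698
python3 - <<'E'
from h import *
f,M=wrist();im=f['pixels'][:,:,::-1].copy()
for l in(-.1,0,.1):
    import fit; p=[.6081,.2303,.127]; print(l,wproj(f,M,fit.W(p,fit.ball(l))).round(1))
x0,y0=130,110
cv2.imwrite('pics/w2.png',cv2.resize(im[y0:y0+150,x0:x0+200],None,fx=4,fy=4,interpolation=cv2.INTER_CUBIC))
E
```

```text
t 8.825 pos [0.5987 0.0633 0.2234] rpy [-3.139e+00  1.000e-03 -1.449e+00] w 0.0614 gf 0.0 F [ 1.  -0.5 -0. ] q [ 0.43  0.25 -0.19  0.   -1.13 -0.31]
units [-6.58  2.77 -0.26] twist units 10.44
-0.1 [242.  205.6]
0 [253.1 205.7]
0.1 [264.1 205.5]
```

View pics/w2.png

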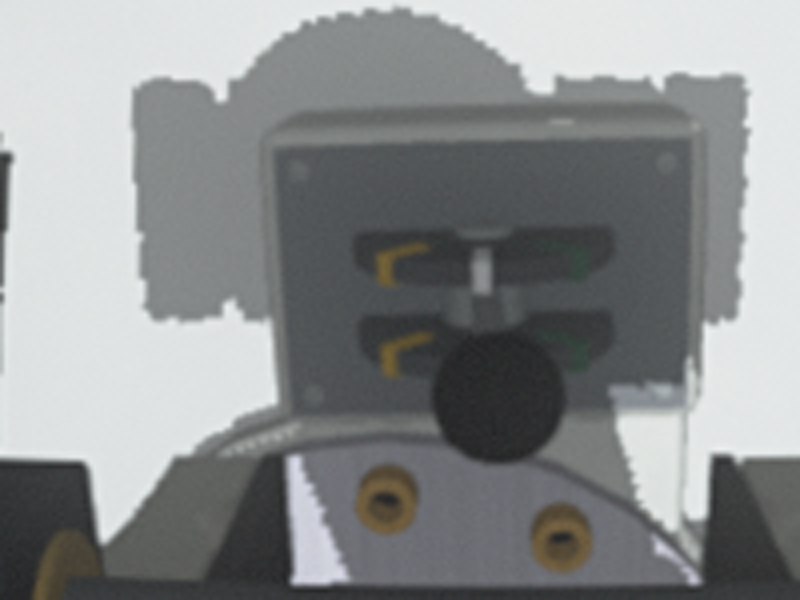

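```bash
python3 - <<'E'
from h import *
import fit
f,M=wrist();p=[.6081,.2303,.127]
print(f['cx'],f['cy'])
for n,X in dict(mark_far=[-.03,-.1765,.096],mark_near=[-.03,-.1535,.096],tl=[.03,-.208,.055],tr=[-.09,-.208,.055],ball=fit.ball(0),knobc=[-.1,0,.134]).items(): print(n,wproj(f,M,fit.W(p,np.array(X))).round(1))
print('obs tl',130+268/4,110+140/4,'tr',130+703/4,110+130/4,'mark',130+482/4,110+270/4,'ball',130+499/4,110+398/4)
E
```

```text
254.084759571354 190.06771764618424
mark_far [252.4 175.9]
mark_near [252.5 199.7]
tl [194.9 137.8]
tr [310.1 137.1]
ball [252.1 206.3]
knobc [318.5 344.9]
obs tl 197.0 145.0 tr 305.75 142.5 mark 250.5 177.5 ball 254.75 209.5
```

The ball is at about (255, 210) and the white mark at about (250, 178). That puts the lever within roughly 0.04 rad of neutral and released. Next is the plunger.

Call:
play_rows(travel=[[0, 0, -0.5], [0, 0, 0], [0, 0, 0], [0, 0, 0], [0, 0, 0], [0, 0, 0], [0, 0, 0], [0, 0, 0]], twist=[1, 1, 1, 1, 1, 1, 1, 1])

```text
t: 9.93
eef_pos: [0.5977, 0.0629, 0.2334]
ee_rot: [3.141, -0.002, -2.654]
force: [0.7, 0.8, -1.0]
width: 0.0614
gripper_force: 0.0
```

Call:
play_rows(travel=[[0, 0, 0], [0, 0, 0], [0, 0, 0], [0, 0, 0]], twist=[1, 1, 0.44, 0])

```text
t: 10.42
eef_pos: [0.5978, 0.063, 0.2336]
ee_rot: [-3.141, -0.002, -3.014]
force: [0.2, -0.5, -0.8]
width: 0.0611
gripper_force: 0.0
```

```bash
python3 go.py "[.510,.218,.23]" 1.698
```

```text
t 10.425 pos [0.5978 0.063  0.2336] rpy [-3.141e+00 -2.000e-03 -3.014e+00] w 0.0611 gf 0.0 F [ 0.2 -0.5 -0.8] q [ 0.43  0.25 -0.17 -0.   -1.15 -1.87]
units [2.7  6.6  0.15] twist units 0.0
```

Call:
play_rows(travel=[[0.9, 0.9, 0], [0.9, 0.95, 0], [0.9, 0.95, 0], [0, 0.95, 0], [0, 0.95, 0], [0, 0.95, 0], [0, 0.95, 0], [0, 0, 0]], twist=[0, 0, 0, 0, 0, 0, 0, 0])

```text
t: 11.42
eef_pos: [0.5101, 0.2193, 0.2341]
ee_rot: [-3.141, -0.001, -3.012]
force: [-0.6, -1.1, -0.4]
width: 0.0613
gripper_force: 0.0
```

```bash
python3 go.py "[.510,.218,.126]" 1.698
python3 - <<'E'
from h import *
f,M=wrist();im=f['pixels'][:,:,::-1].copy()
print('pred knob',wproj(f,M,[.510,.218,.134]))
for k in ('plunger_knob',):
    for b in models.boxes_of(k,'wrist')[:2]: print(k,np.round(b['extent'],1),b['confidence'],wonz(f,M,b['extent'][:2],.13).round(4))
hsv=cv2.cvtColor(im,cv2.COLOR_BGR2HSV);m=cv2.inRange(hsv,(5,150,90),(14,255,255))
n,_,st,ce=cv2.connectedComponentsWithStats(m)
for i in range(1,n):
    if st[i,4]>60: print('orange',st[i],ce[i].round(1),wonz(f,M,ce[i],.13).round(4))
cv2.imwrite('pics/w3.png',cv2.resize(im,None,fx=1.5,fy=1.5))
E
```

```text
t 11.425 pos [0.5101 0.2193 0.2341] rpy [-3.141e+00 -1.000e-03 -3.012e+00] w 0.0613 gf 0.0 F [-0.6 -1.1 -0.4] q [ 0.76  0.17 -0.27 -0.   -1.13 -2.2 ]
units [ 0.01 -0.05  4.33] twist units 0.02
pred knob [252.68241169 197.27829283]
plunger_knob [216.6 215.4 256.5 186.9] 0.24 [0.532  0.1888 0.13  ]
```

View pics/w3.png

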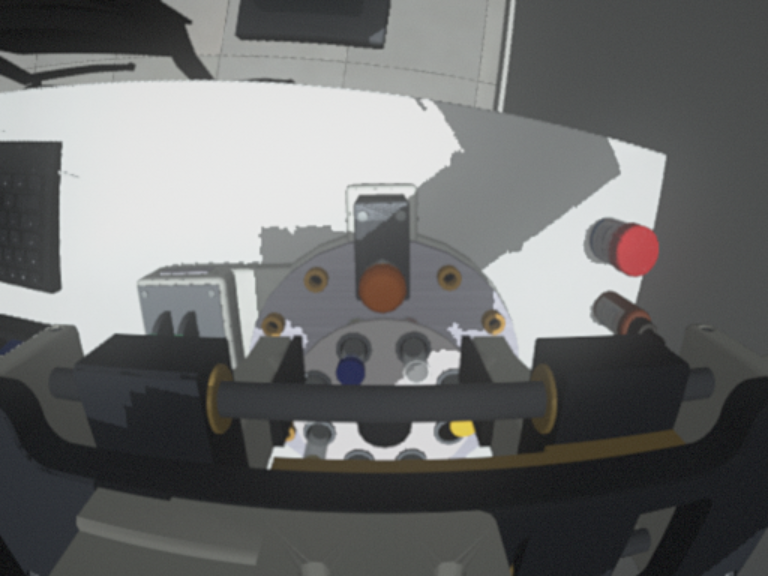

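The orange knob is at about (255, 192), centred under the tool to within about 4 mm. The fingers are clear of the tubes.

Call:
play_rows(travel=[[0.1, 0, 0.6], [0, 0, 0.8], [0, 0, 0.8], [0, 0, 0.8], [0, 0, 0.8], [0, 0, 0.6], [0, 0, 0], [0, 0, 0]], twist=[0, 0, 0, 0, 0, 0, 0, 0])

```text
t: 12.52
eef_pos: [0.5083, 0.2179, 0.1252]
ee_rot: [3.141, 0.001, -3.015]
force: [1.0, 0.3, -0.8]
width: 0.0613
gripper_force: 0.0
```

Call:
play_rows(travel=[[0, 0, 0], [0, 0, 0], [0, 0, 0], [0, 0, 0], [0, 0, 0]], twist=[0, 0, 0, 0, 0], fingers=0, newtons=30)

```text
t: 13.15
eef_pos: [0.508, 0.2191, 0.1251]
ee_rot: [3.14, 0.001, -3.015]
force: [-3.2, 4.1, 1.9]
width: 0.0261
gripper_force: 30.0
```

```bash
python3 go.py "[.5075,.219,.138]" 1.698
```

```text
t 13.15 pos [0.508  0.2191 0.1251] rpy [ 3.140e+00  1.000e-03 -3.015e+00] w 0.0261 gf 30.0 F [-3.2  4.1  1.9] q [ 0.76  0.27 -0.42 -0.   -0.88 -2.2 ]
units [ 0.02 -0.   -0.52] twist units -0.0
```

Call:
play_rows(travel=[[0, 0, -0.12], [0, 0, -0.12], [0, 0, -0.12], [0, 0, -0.12], [0, 0, -0.1], [0, 0, 0], [0, 0, 0]], twist=[0, 0, 0, 0, 0, 0, 0], newtons=45)

```text
t: 14.02
eef_pos: [0.5078, 0.2191, 0.138]
ee_rot: [3.14, -0.0, -3.015]
force: [2.7, 6.1, -11.3]
width: 0.0262
gripper_force: 45.0
```

```bash
python3 go.py "[.508,.219,.140]" 1.698
```

```text
t 14.025 pos [0.5078 0.2191 0.138 ] rpy [ 3.14  -0.    -3.015] w 0.0262 gf 45.0 F [  2.7   6.1 -11.3] q [ 0.76  0.26 -0.4  -0.   -0.91 -2.2 ]
units [-0.01 -0.   -0.08] twist units -0.0
```

Call:
play_rows(travel=[[0, 0, -0.04], [0, 0, -0.04], [0, 0, -0.03], [0, 0, 0], [0, 0, 0], [0, 0, 0]], twist=[0, 0, 0, 0, 0, 0])

```text
t: 14.78
eef_pos: [0.5077, 0.219, 0.1402]
ee_rot: [3.14, -0.001, -3.015]
force: [4.9, 6.2, -15.3]
width: 0.0258
gripper_force: 45.0
```

```bash
python3 go.py "[.508,.219,.140]" 1.698
python3 - <<'E'
from h import *
f=grab('side');save(f,'s2');g=grab('top');save(g,'t2')
import fit;p=[.6081,.2303,.127]
print(proj(f,[fit.W(p,fit.ball(l)) for l in(-.1,0,.1)]).round(1).tolist(),proj(g,[fit.W(p,fit.ball(l)) for l in(-.1,0,.1)]).round(1).tolist())
A=cv2.imread('pics/s2.png')[150:240,170:290];B=cv2.imread('pics/t2.png')[150:240,130:250]
cv2.imwrite('pics/v2.png',np.hstack([cv2.resize(x,(400,300),interpolation=cv2.INTER_CUBIC) for x in(A,B)]))
E
```

```text
t 14.775 pos [0.5077 0.219  0.1402] rpy [ 3.140e+00 -1.000e-03 -3.015e+00] w 0.0258 gf 45.0 F [  4.9   6.2 -15.3] q [ 0.76  0.25 -0.4  -0.   -0.92 -2.2 ]
units [-0.01 -0.    0.01] twist units -0.0
[[240.9, 184.7], [239.0, 185.0], [237.1, 185.6]] [[217.2, 186.6], [217.5, 189.0], [217.8, 191.5]]
```

View pics/v2.png

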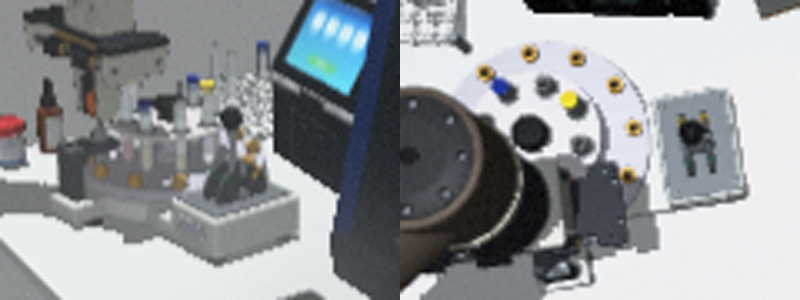

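The ball is at (217.6, 189.6) in the top view, so the lever is at about 0.02 rad. The plunger has come up 15.1 mm and the 15 N pull exceeds the 12 N spring, so it is against its stop and still gripped.

```bash
python3 -c "
from station import arm
print(arm.job_done())"
```

```text
the job is handed in; nothing more can be done
None
```

I handed the job in with the drive lever upright and released (about 0.02 rad off neutral by camera) and the plunger held fully up against its stop; the station returned no verdict.

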